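# Pack the lathe parts into their caddy

### The job

Put the lathe parts away in the plywood caddy: seat the large faceplate face down (flange down) on the spigot and then the small one face down on top of it, both fully home; stand the cone tip, point up, in the square recess of the other board; and lay the tool rest, post up, flat in the long trough along the trough. Set each part down rather than dropping it, and leave the stepped pulley and the plain spacer tube where they stand, since they do not belong to the lathe.

Things in the scene. Friction and masses are not known exactly. Their poses are not given: they have to be found in the camera images.
- faceplate_large_hub (a point): Large lathe faceplate, bare steel, standing face down: a round flange 96 mm across and 8 mm thick at the bottom with six small screw holes, and a round hub 42 mm across rising from it to 46 mm above the underside. A plain bore of 26 mm runs right through. It is picked up by the hub (the bare hub is from 8 to 46 mm above the underside). This point: on the axis, 29 mm above the underside; z up along the axis.
- faceplate_small_hub (a point): Small lathe faceplate, same make: flange 70 mm across and 8 mm thick, hub 36 mm across rising to 46 mm above the underside, bore 26 mm right through, six screw holes, standing face down. This point: on the axis, 29 mm above the underside; z up.
- cone_mid (a point): Cone tip for the tailstock: a solid steel cylinder 40 mm across and 40 mm high, topped by a pointed 20 mm high cone (60 mm in all), standing point up. This point: on the axis, 30 mm above the underside; z up.
- tool_rest_post (a point): Lathe tool rest standing upside down: a steel bar 120 x 24 mm and 14 mm high lying flat, with a round post 24 mm across rising from its middle to 62 mm above the underside. It is picked up by the post. This point: on the post's axis, 36 mm above the underside; y along the bar, z up.
- pulley_mid (a point): Stepped belt pulley of the drill press (not a lathe part; it looks like the faceplates): two grooved tiers, the lower 84 mm across to 18 mm high, the upper 60 mm across to 35 mm high, then a hub 30 mm across to 46 mm, a dark blind bore 16 mm across in the top, no screw holes. It stays. This point: on its axis, 23 mm above the underside.
- spacer_mid (a point): Plain steel spacer tube (not wanted; it looks like the cone tip): 40 mm across, 45 mm high, with a 24 mm hole right through and no point. It stays. This point: on its axis, 22.5 mm above the underside.
- caddy: The lathe caddy, a fixed shallow plywood tray 215 mm (x) by 310 mm (y), its walls and dividers 20 mm high and its floor 6 mm above the table. Origin: centre of the underside; x away from the robot, y along its length. The open trough runs along its near side: inside 69 mm wide (x from -99 to -30 mm) and 294 mm long (y), centre at x = -64.5 mm, y = 0. The far side has two bays, in which the spigot board and the well board stand; which is in which changes.
- spigot_board: Spigot board: a light wooden board 118 (x) by 138 (y) mm, 10 mm thick, fixed in one bay of the caddy, with a steel centring spigot upright at its middle: 22 mm across, 64 mm high above the board, its last 10 mm tapering to 12 mm across. Origin: centre of the board's underside (6 mm above the table), on the spigot's axis; z up; the board's top is at z = 10 mm and the spigot's tip at z = 74 mm.
- well_board: Well board: a light wooden board 118 (x) by 138 (y) mm, 12 mm thick, fixed in the other bay, with a square recess 70 x 70 mm and 8 mm deep in its middle, its floor of darker wood. Origin: centre of the underside (6 mm above the table), below the recess's centre; the recess's floor is at z = 4 mm.
Things that resemble listed ones, but are neither listed nor needed, are in the scene too. Leave any black or turquoise look-alike of the part that bears cone_mid alone.

How it is judged:
By the outcome, as a careful person would: the job done as asked, in the order asked, and still so for the second after the job is handed in, with the robot touching nothing.
It also fails if it takes over 128 s, if anything falls off the work surface, if the arm or the gripper's body presses on something with over 40 N, if the wrist force passes 120 N, or if a joint passes its speed limit or range.

### The arm

A 6-joint arm with a two-finger parallel gripper is mounted at the origin on the work surface. World frame = base frame: x ahead of the robot, y to its left, z up, the work surface at z = 0. Lengths are in mm, angles in rad, forces in N, time in s.
With the tool pointing down it reaches from about 400 to 825 mm from the base axis. Payload 7 kg.
Tool frame: the origin (TCP) lies between the finger pads; the fingertips stand 17 mm ahead of it and the grasp point (between the pads) lies 2 mm behind it; z points along the fingers, x is the direction in which the jaws open and shut, and the axes are right-handed (so a half turn about z gives the same grasp; the last joint's range is limited). The gripper opens to 85 mm and grips with 20 to 120 N. Pads are 22 mm wide; open, the fingers measure 114 mm over their backs; the gripper's body (76 mm by 85 mm) begins 54 mm behind the grasp point. The pads swing forward as they close: fully open they stand 13 mm farther back than shut.
Start: joints at [1.542, 0.359, 0.012, 0, -1.224, -0.288], TCP at [210.289, 641.384, 248.302] pointing down, gripper open.
Joint ranges: [-3.07, 3.07], [-1.43, 2.12], [-1.02, 1.25], [-3.03, 1.67], [-3.05, -0], [-3.03, 3.03]. Speed limits (rad/s): [2.39, 2.39, 3.01, 3.14, 3.14, 3.14].

### API

Orientations are given as a unit quaternion [x, y, z, w].
In Python, from cell import env gives the robot as it stands. The module is installed in compiled form; this text tells all that it offers.
- The arm moves only by the tool arm_command, never from a script. Its argument "plan" is a list of rows, each a list of 4 numbers: the shift along the tool's x, y, z in mm, then the turn about the tool's z in rad. In form: [[tx, ty, tz, roll], ...]. A call has 1 to 20 rows; each row is the pose to reach, as a shift and turn from the pose measured when the call began, along the tool's axes at that moment; what a row does not reach only later rows make up. A row lasts 1/10 s, in which the tool goes at most 50 mm and 8.59 degrees, less where a joint would pass 70% of its speed; a pose out of reach is approached as far as the arm can. A call with a gripper value outside its range is refused whole. "jaw" is the gripper command: -1 is shut, 1 is fully open, values between are in proportion, set as the call begins (left out, the last holds). The fingers move at their own pace and stop on an object; the grip force is fixed at half the most. Time passes only in rows, so rows that repeat a pose let the fingers close. It gives the time, the measured TCP pose, the force and the opening at its end, in the units of the state.
- env.get_state(): the state, without advancing time (a new reading comes with each control period).
- env.camera(name): name is "side" or "top" or "wrist"; returns a dict with "frame" (384x512x3 uint8, red, green, blue), "mtx" (3x3 intrinsics, pixels), "view" (4x4, takes a point from world to camera coordinates); the wrist camera has in their place "mount" (4x4, takes a point from camera to tool coordinates, whose origin is the TCP and whose axes are the tool frame's). Camera axes: x right, y down, z forward; pixel columns grow to the right and rows downward; lengths in mm; the calibration is good to about 2 mm. A picture is of the moment at which its call begins: read the wrist's pose just before it. There is no depth.
- env.hand_in(): hands the job in, once; it reports no verdict.
The state is a dict: "t": time; "qpos": joint angles; "joint_velocities": joint speeds; "joint_efforts": joint torques, N m; "tool_pos": TCP position; "eef_rot": TCP orientation; "force": force on the tool from outside, world axes, zero at the start; "moment": the same for the moment, N m; "gripper_width": finger opening in mm.
Only numpy, scipy, OpenCV 4.12 (cv2) and the standard library are available. Lean on these libraries where they do the work, as an engineer would, in place of code of your own. Each camera call takes 0.05 s, during which the arm holds its last target.

## Working session

There is one attempt and no reset: what is moved stays moved. The work goes in short steps, Python scripts to look and compute and a tool call to move; the robot and the scene stay as the last step left them, time stands still between calls to the robot, and variables do not carry over. Pictures are saved under pics/ and viewed, and the job is handed in when it is done.

Besides the shell and the picture viewer there is one more tool, called after "Emit:" by a JSON object that holds its "method" and its "body", one argument or row to a line. arm_command: Moves the arm, as the interface text tells. Its arguments: {"type":"object","properties":{"plan":{"type":"array","items":{"type":"array","items":{"type":"number"}}},"jaw":{"type":"number"}},"required":["plan"]}

```bash
mkdir -p pics; ls; cat > h.py <<'E'
import numpy as np, cv2
from cell import env
from scipy.spatial.transform import Rotation as R
def st(): return env.get_state()
def T(s):
    M=np.eye(4); M[:3,:3]=R.from_quat(s['eef_rot']).as_matrix(); M[:3,3]=s['tool_pos']; return M
def grab(name):
    s=st(); c=env.camera(name)
    if name=='wrist': cw=T(s)@np.array(c['mount'])
    else: cw=np.linalg.inv(np.array(c['view']))
    return c['frame'],np.array(c['mtx']),cw
def ray(px,K,cw,z):
    d=cw[:3,:3]@np.linalg.inv(K)@np.array([px[0],px[1],1.]); o=cw[:3,3]
    return o+d*(z-o[2])/d[2]
def proj(p,K,cw):
    q=np.linalg.inv(cw)@np.append(p,1); u=K@q[:3]; return u[:2]/u[2]
def save(n,f): cv2.imwrite('pics/'+n,f[:,:,::-1])
E
python3 - <<'E'
from h import *
s=st(); print(s)
for n in ['side','top','wrist']:
    f,K,cw=grab(n); save(n+'0.png',f); np.savez('pics/'+n+'0.npz',f=f,K=K,cw=cw); print(n,K.round(1).tolist(),cw.round(3).tolist())
E
```

```text
pics
{'t': 0.0, 'qpos': array([ 1.54205878e+00,  3.59389505e-01,  1.10861326e-02, -3.64453865e-04,
       -1.22410296e+00, -2.88122225e-01]), 'joint_velocities': array([ 4.47326669e-05, -9.13072140e-04,  1.19703834e-03, -1.02160265e-03,
       -6.20331839e-04,  2.48164147e-04]), 'joint_efforts': array([-4.18289410e-04, -5.83329320e+01,  2.93428320e+01,  6.93691403e+00,
       -5.82641063e-03, -1.14184007e-05]), 'tool_pos': array([210.18214035, 640.97455246, 247.37125792]), 'eef_rot': array([-5.86641886e-01,  8.09846047e-01, -5.33594075e-04, -6.26628831e-04]), 'force': array([ 0.24426597, -0.21579561, -1.03247726]), 'moment': array([ 0.03178352, -0.05391311, -0.03516808]), 'gripper_width': 85.41559469159144}
side [[491.6, 0.0, 253.6], [0.0, 491.6, 188.7], [0.0, 0.0, 1.0]] [[0.999, -0.037, 0.032, 412.283], [-0.049, -0.757, 0.651, -839.266], [-0.0, -0.652, -0.758, 1102.974], [0.0, 0.0, 0.0, 1.0]]
top [[491.0, 0.0, 259.6], [0.0, 491.0, 192.6], [0.0, 0.0, 1.0]] [[0.065, -0.967, 0.245, 159.303], [-0.998, -0.064, 0.015, 23.779], [0.001, -0.245, -0.969, 1236.347], [0.0, 0.0, 0.0, 1.0]]
wrist [[333.8, 0.0, 255.0], [0.0, 333.8, 184.5], [0.0, 0.0, 1.0]] [[-0.311, -0.901, -0.303, 287.28], [-0.95, 0.295, 0.098, 614.889], [0.001, 0.319, -0.948, 372.542], [0.0, 0.0, 0.0, 1.0]]
```

View pics/top0.png

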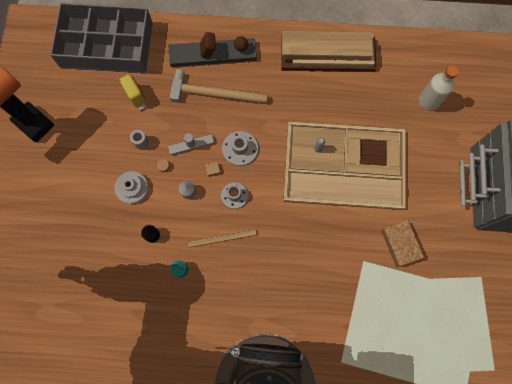

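View pics/side0.png

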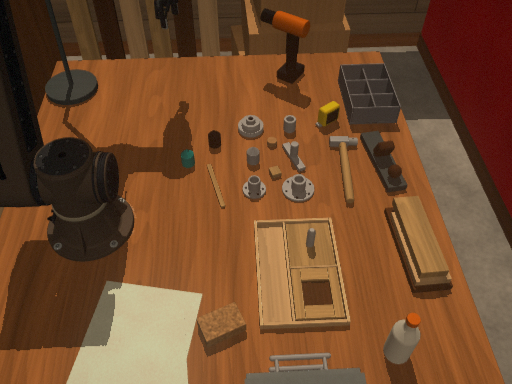

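View pics/wrist0.png

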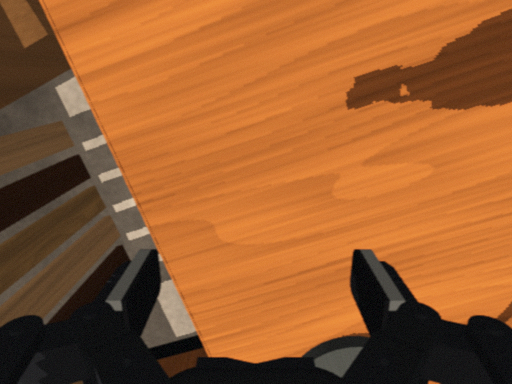

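```bash
python3 - <<'E'
import cv2
t=cv2.imread('pics/top0.png');s=cv2.imread('pics/side0.png')
cv2.imwrite('pics/topc.png',cv2.resize(t[110:290,100:270],None,fx=3.3,fy=3.3,interpolation=2))
cv2.imwrite('pics/sidec.png',cv2.resize(s[95:215,170:340],None,fx=4.5,fy=4.5,interpolation=2))
cv2.imwrite('pics/topd.png',cv2.resize(t[110:220,270:420],None,fx=5,fy=5,interpolation=2))
E
```

```text
(no output)
```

View pics/topc.png

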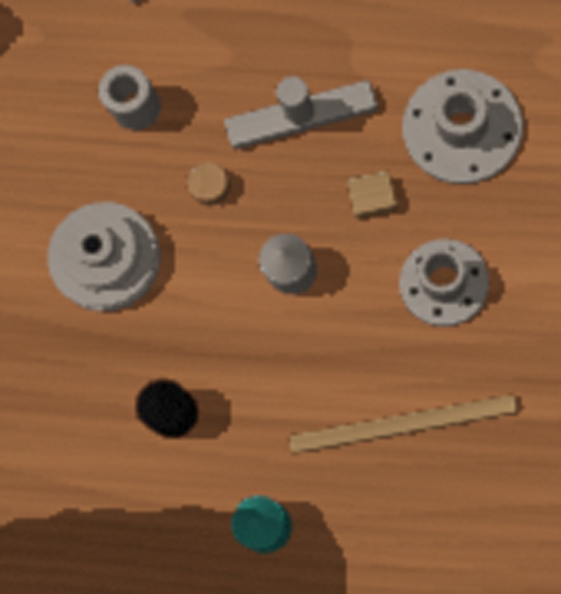

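View pics/sidec.png

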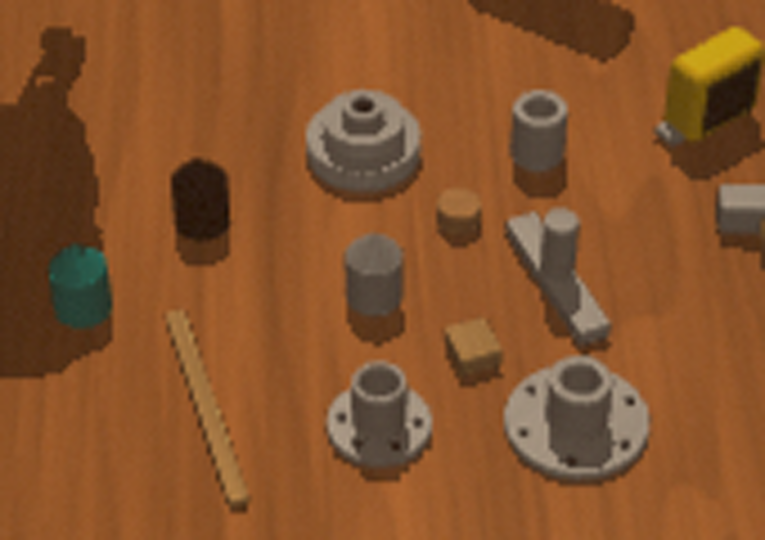

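View pics/topd.png

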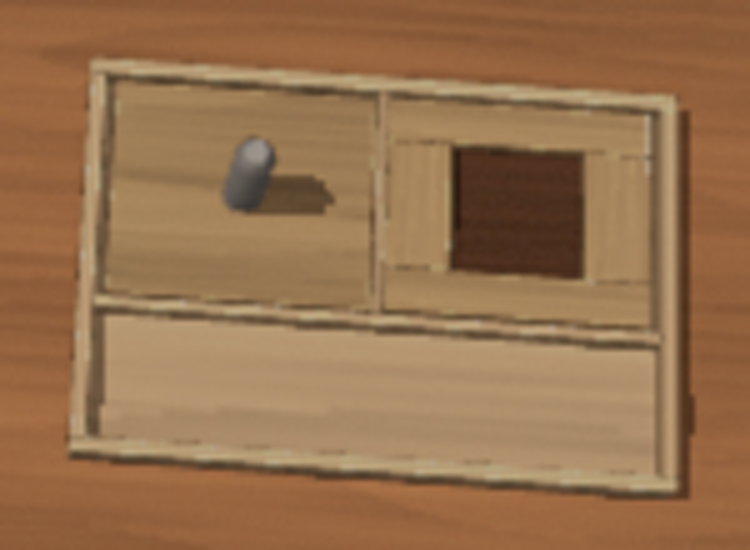

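```bash
python3 - <<'E'
from h import *
for n in ['top','side']:
    d=np.load(f'pics/{n}0.npz'); f,K,cw=d['f'],d['K'],d['cw']
    hsv=cv2.cvtColor(f,cv2.COLOR_RGB2HSV)
    m=((hsv[:,:,1]<60)&(hsv[:,:,2]>60)).astype(np.uint8)
    m=cv2.morphologyEx(m,cv2.MORPH_CLOSE,np.ones((3,3)))
    cs,_=cv2.findContours(m,cv2.RETR_EXTERNAL,cv2.CHAIN_APPROX_NONE)
    for c in cs:
        if 80<cv2.contourArea(c)<2500:
            h=cv2.convexHull(c); e=cv2.fitEllipse(h) if len(h)>4 else None
            print(n,int(cv2.contourArea(c)),cv2.boundingRect(c),np.round(e[0],1),np.round(e[1],1), 'z4',ray(e[0],K,cw,4)[:2].round(1),'z25',ray(e[0],K,cw,25)[:2].round(1))
d=np.load('pics/top0.npz');K,cw=d['K'],d['cw']
o=lambda p:(270+p[0]/5,110+p[1]/5)
for nm,p,z in [('TL',(93,62),20),('TR',(676,97),20),('BR',(672,483),20),('BL',(70,450),20),('tip',(258,148),80),('r1',(452,148),18),('r2',(584,152),18),('r3',(584,278),18),('r4',(452,270),18)]:
    print(nm,ray(o(p),K,cw,z)[:2].round(1))
E
```

```text
top 85 (226, 344, 14, 14) [232.5 350.7] [13.5 14. ] z4 [76.5 81.5] z25 [77.9 80.5]
top 501 (221, 183, 27, 26) [234.2 195.2] [25.7 26.1] z4 [459.  107.5] z25 [453.9 106.1]
top 193 (179, 181, 16, 18) [186.9 189.5] [15.2 18.2] z4 [466.3 230.9] z25 [461.  227.4]
top 799 (115, 172, 33, 32) [131.1 187.2] [32.2 33. ] z4 [462.6 376. ] z25 [457.5 370. ]
top 82 (315, 138, 10, 14) [319.3 144.6] [ 8.2 14.9] z4 [ 611.7 -107.3] z25 [ 604. -105.]
top 418 (168, 134, 46, 21) [190.3 143.5] [19.7 47.5] z4 [592.2 234.6] z25 [584.9 231. ]
top 906 (222, 131, 36, 34) [239.8 147.9] [33.8 35.6] z4 [588.6 102.8] z25 [581.3 101.4]
top 197 (130, 130, 16, 19) [138.6 139. ] [14.9 20.1] z4 [595.8 373.4] z25 [588.4 367.4]
top 758 (419, 73, 35, 37) [436.2  90.8] [24.7 43.9] z4 [ 788.6 -420.6] z25 [ 777.9 -413.1]
top 258 (170, 69, 14, 33) [176.7  85.9] [11.1 36.5] z4 [756.2 288.6] z25 [746.  284.1]
top 529 (169, 43, 40, 21) [187.4  53.1] [21.8 50.8] z4 [857.3 269.5] z25 [845.4 265.3]
top 186 (216, 40, 40, 19) [233.1  49.3] [18.1 46.6] z4 [877.7 143.2] z25 [865.5 141.2]
side 2212 (245, 354, 121, 30) [305.3 380.8] [ 55.8 119.4] z4 [ 545.4 -459.6] z25 [ 542.8 -466.8]
side 495 (113, 336, 54, 32) [139.8 353. ] [35.6 54.2] z4 [ 174.1 -378.4] z25 [ 178.7 -387.2]
side 250 (283, 175, 31, 26) [297.8 187.7] [24.6 30.4] z4 [589.6 101.8] z25 [586.2  83.8]
side 90 (330, 137, 27, 6) [342.4 139.4] [ 5.6 31.6] z4 [755.6 299.7] z25 [749. 278.]
side 143 (239, 116, 24, 16) [250.4 124.8] [17.3 23.7] z4 [462.2 384.6] z25 [461.2 361.2]
side 422 (45, 73, 24, 27) [57.5 86.7] [23.3 27.4] z4 [-220.2  621.4] z25 [-208.1  593.5]
side 489 (70, 71, 26, 29) [74.  84.4] [27.1 43. ] z4 [-163.4  632.1] z25 [-152.4  603.9]
side 761 (348, 64, 53, 47) [375.   90.9] [51.4 55.4] z4 [912.8 541.2] z25 [903.2 514.8]
TL [662.9 -22.1]
TR [ 663.5 -330.6]
BR [ 453.9 -327.1]
BL [450.9 -21.2]
tip [ 597.6 -104.4]
r1 [ 627.8 -213.2]
r2 [ 630.1 -282.6]
r3 [ 560.6 -282.8]
r4 [ 560.5 -214.3]
```

```bash
cat >> h.py <<'E'
def rel(p,yawdeg,s=None):
    s=s or st(); M=T(s)[:3,:3]
    d=M.T@(np.array(p,float)-s['tool_pos'])
    cur=np.degrees(np.arctan2(M[1,0],M[0,0]))
    dy=(yawdeg-cur+180)%360-180
    print('t',round(s['t'],2),'pos',s['tool_pos'].round(1),'yaw',round(cur,2),'tilt',round(np.degrees(np.arccos(-M[2,2])),2),'w',round(s['gripper_width'],1),'F',s['force'].round(1))
    print('REL',d.round(1),'roll',round(-np.radians(dy),4), 'q',s['qpos'].round(2))
E
python3 -c "
from h import *
rel([500,150,280],-90)"
```

```text
t 0.15 pos [210.2 641.1 247.6] yaw -108.15 tilt 0.07 w 85.4 F [ 0.8 -0.   0.6]
REL [ 376.4 -428.4  -31.9] roll -0.3168 q [ 1.54  0.36  0.01 -0.   -1.22 -0.29]
```

Emit:
{"method": "arm_command", "body": {
  "plan": [
    [376, -428, -32, -0.317],
    [376, -428, -32, -0.317],
    [376, -428, -32, -0.317],
    [376, -428, -32, -0.317],
    [376, -428, -32, -0.317],
    [376, -428, -32, -0.317],
    [376, -428, -32, -0.317],
    [376, -428, -32, -0.317],
    [376, -428, -32, -0.317],
    [376, -428, -32, -0.317],
    [376, -428, -32, -0.317],
    [376, -428, -32, -0.317],
    [376, -428, -32, -0.317],
    [376, -428, -32, -0.317],
    [376, -428, -32, -0.317],
    [376, -428, -32, -0.317],
    [376, -428, -32, -0.317]
  ],
  "jaw": 1
}}

```text
t: 1.85
tool_pos: [499.4, 151.2, 280.1]
eef_rot: [0.708, -0.707, 0.0, 0.001]
force: [-0.4, 0.4, 0.5]
gripper_width: 85.5
```

```bash
python3 - <<'E'
from h import *
rel([500,150,280],-90)
f,K,cw=grab('wrist'); save('w1.png',f); np.savez('pics/w1.npz',f=f,K=K,cw=cw)
E
```

```text
t 1.85 pos [499.4 151.2 280.1] yaw -89.91 tilt 0.07 w 85.5 F [-0.4  0.4  0.5]
REL [ 1.2 -0.6  0.1] roll 0.0015 q [ 0.67  0.08 -0.27  0.   -1.21  0.9 ]
```

View pics/w1.png

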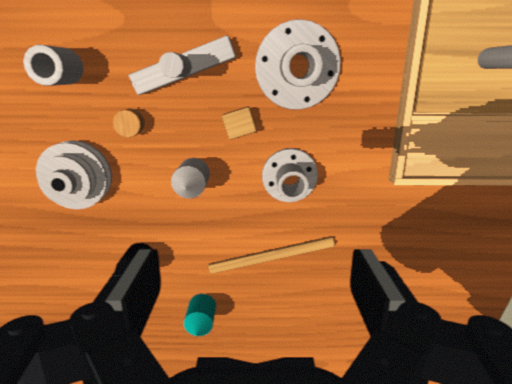

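```bash
python3 - <<'E'
from h import *
d=np.load('pics/w1.npz'); f,K,cw=d['f'],d['K'],d['cw']
hsv=cv2.cvtColor(f,cv2.COLOR_RGB2HSV)
m=((hsv[:,:,1]<70)&(hsv[:,:,2]>50)).astype(np.uint8); m[240:]=0
m=cv2.morphologyEx(m,cv2.MORPH_CLOSE,np.ones((3,3)))
cs,_=cv2.findContours(m,cv2.RETR_EXTERNAL,cv2.CHAIN_APPROX_NONE)
v=f.copy()
for c in cs:
    if cv2.contourArea(c)>300:
        h=cv2.convexHull(c); e=cv2.fitEllipse(h); cv2.drawContours(v,[c],-1,(0,255,0),1)
        print(int(cv2.contourArea(c)),cv2.boundingRect(c),np.round(e[0],1),np.round(e[1],1),'z0',ray(e[0],K,cw,0)[:2].round(1),'z8',ray(e[0],K,cw,8)[:2].round(1))
        r=cv2.minAreaRect(c); print('   ',np.round(r[0],1),np.round(r[1],1),round(r[2],1))
cv2.imwrite('pics/w1c.png',cv2.resize(v[10:220,110:360,::-1],None,fx=3.1,fy=2.8*1.1,interpolation=2))
E
```

```text
1042 (172, 159, 37, 39) [190.2 177.8] [34.  41.1] z0 [453.  232.5] z8 [455.5 230.9]
    [190.7 177.8] [32.8 40.4] 36.9
2203 (262, 149, 55, 53) [289.3 174.8] [52.6 54.9] z0 [457.2 106.6] z8 [459.7 107.4]
    [289. 175.] [52. 54.] 90.0
3822 (37, 141, 74, 68) [ 73.3 174.3] [66.3 75.2] z0 [457.4 380.3] z8 [459.9 375.8]
    [ 73.5 174.5] [67. 73.] 90.0
595 (478, 46, 34, 22) [500.2  57.5] [23.3 46.5] z0 [ 596.9 -128.1] z8 [ 596.5 -122.6]
    [494.5  56.5] [21. 33.] 90.0
1816 (24, 45, 59, 40) [52.3 64.9] [41.2 60.5] z0 [587.9 381.9] z8 [587.7 377.3]
    [53.  64.5] [39. 58.] 90.0
2406 (129, 36, 106, 58) [182.1  64.2] [ 34.4 122.5] z0 [589.  233.6] z8 [588.8 232. ]
    [180.9  62.5] [ 29.3 106.8] 68.4
5805 (256, 20, 84, 89) [297.4  64. ] [83.9 89.7] z0 [589.4 101.9] z8 [589.2 102.9]
    [297.5  64. ] [88. 83.] 90.0
```

View pics/w1c.png

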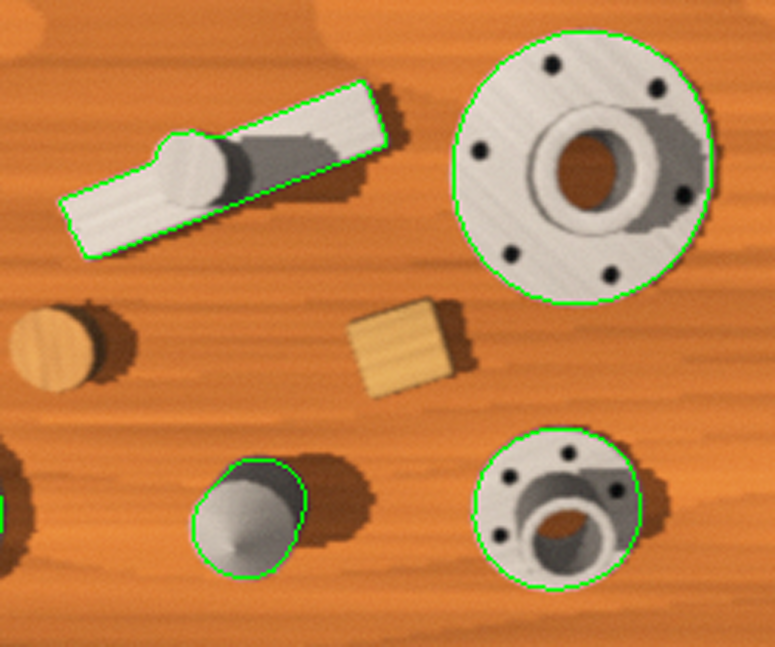

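```bash
python3 - <<'E'
from h import *
d=np.load('pics/w1.npz'); f,K,cw=d['f'],d['K'],d['cw']
o=lambda p:(110+(p[0]+.5)/3.1-.5,10+(p[1]+.5)/3.08-.5)
for n,p,z in [('L',(595,170),46),('Lbore',(587,170),46),('S',(568,537),46),('cone',(234,548),60),('post',(192,170),62),('b',(62,202),14),('b',(364,81),14),('b',(387,145),14),('b',(92,258),14)]:
    print(n,ray(o(p),K,cw,z)[:2].round(1))
rel([589,102.5,120],-90)
E
```

```text
L [587.6 103.2]
Lbore [587.6 105.8]
S [460.3 107.2]
cone [460.7 226.6]
post [587.  231.1]
b [576.9 289.9]
b [617.3 180.5]
b [596.5 172.9]
b [557.4 281.2]
t 1.9 pos [499.5 151.2 280.1] yaw -89.92 tilt 0.07 w 84.9 F [ 0.2 -0.5 -0.4]
REL [ 48.6 -89.5 160.2] roll 0.0015 q [ 0.67  0.09 -0.27  0.   -1.21  0.9 ]
```

Emit:
{"method": "arm_command", "body": {
  "plan": [
    [325, -20, 0, 0],
    [325, -20, 0, 0],
    [325, -20, 0, 0],
    [325, -20, 0, 0],
    [325, -20, 0, 0],
    [325, -20, 0, 0],
    [325, -20, 0, 0],
    [325, -20, 0, 0],
    [325, -20, 0, 0],
    [325, -20, 0, 0],
    [325, -20, 0, 0],
    [325, -20, 0, 0]
  ]
}}

```text
t: 3.1
tool_pos: [520.1, -172.8, 280.7]
eef_rot: [0.708, -0.706, 0.0, 0.0]
force: [0.7, 0.5, -0.3]
gripper_width: 85.2
```

```bash
python3 - <<'E'
from h import *
rel([589,102.5,120],-90)
f,K,cw=grab('wrist'); save('w2.png',f); np.savez('pics/w2.npz',f=f,K=K,cw=cw)
cv2.imwrite('pics/w2c.png',cv2.resize(f[0:240,80:480,::-1],None,fx=2,fy=2,interpolation=2))
E
```

```text
t 3.1 pos [ 520.1 -172.8  280.7] yaw -89.82 tilt 0.07 w 85.2 F [ 0.7  0.5 -0.3]
REL [-275.3  -69.7  160.4] roll 0.0031 q [ 0.04  0.13 -0.22  0.   -1.22  1.54]
```

View pics/w2c.png

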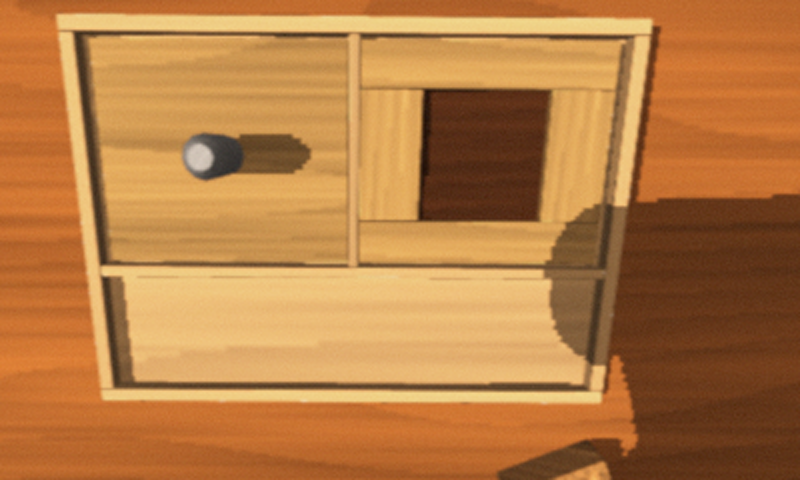

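```bash
python3 - <<'E'
from h import *
d=np.load('pics/w2.npz'); f,K,cw=d['f'],d['K'],d['cw']
o=lambda p:(80+(p[0]+.5)/2-.5,(p[1]+.5)/2-.5)
for n,p,z in [('tip',(200,157),80),('baseR',(243,155),16),('bcenter',(230,155),16),('TL',(57,15),20),('TR',(652,20),20),('BR',(602,402),20),('BL',(102,398),20),('w',(424,89),18),('w',(551,91),18),('w',(541,221),18),('w',(420,219),18),('divider',(105,271),20),('divider',(603,275),20)]:
    print(n,ray(o(p),K,cw,z)[:2].round(1))
rel([588.4,102.9,120],-90)
E
```

```text
tip [ 595.6 -103.5]
baseR [ 595.7 -113.8]
bcenter [ 595.7 -106.6]
TL [664.3 -21.5]
TR [ 663.2 -329.6]
BR [ 450.7 -330. ]
BL [452.4 -20.4]
w [ 629.8 -212.9]
w [ 629.1 -281.2]
w [ 560.5 -282.3]
w [ 561.4 -213.3]
divider [531.3 -31.2]
divider [ 530.  -320.8]
t 3.15 pos [ 520.  -173.   280.7] yaw -89.84 tilt 0.07 w 85.2 F [-0.1 -0.6 -0.2]
REL [-275.8  -69.1  160.4] roll 0.0029 q [ 0.04  0.13 -0.22  0.   -1.22  1.54]
```

Emit:
{"method": "arm_command", "body": {
  "plan": [
    [-276, -69, 120, 0.003],
    [-276, -69, 120, 0.003],
    [-276, -69, 120, 0.003],
    [-276, -69, 120, 0.003],
    [-276, -69, 120, 0.003],
    [-276, -69, 120, 0.003],
    [-276, -69, 120, 0.003],
    [-276, -69, 120, 0.003],
    [-276, -69, 120, 0.003],
    [-276, -69, 120, 0.003],
    [-276, -69, 160, 0.003],
    [-276, -69, 160, 0.003],
    [-276, -69, 160, 0.003]
  ]
}}

```text
t: 4.45
tool_pos: [588.1, 102.0, 121.0]
eef_rot: [-0.707, 0.707, -0.0, -0.001]
force: [0.4, 0.4, 0.6]
gripper_width: 85.6
```

```bash
python3 - <<'E'
from h import *
rel([588.4,102.9,32],-90)
f,K,cw=grab('wrist'); save('w3.png',f); np.savez('pics/w3.npz',f=f,K=K,cw=cw)
E
```

```text
t 4.45 pos [588.1 102.  121. ] yaw -90.06 tilt 0.12 w 85.6 F [0.4 0.4 0.6]
REL [-1.1 -0.4 88.9] roll -0.001 q [ 0.5   0.34 -0.33  0.   -0.9   1.07]
```

View pics/w3.png

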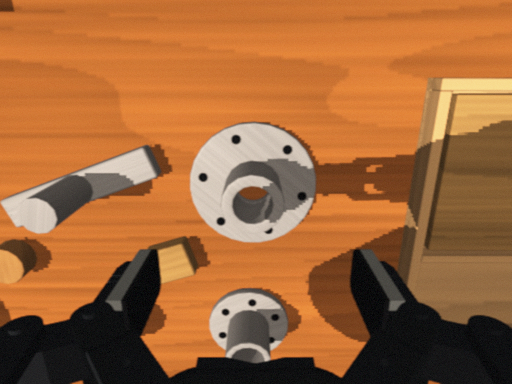

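Emit:
{"method": "arm_command", "body": {
  "plan": [
    [-1, 0, 30, 0],
    [-1, 0, 60, 0],
    [-1, 0, 80, 0],
    [-1, 0, 89, 0],
    [-1, 0, 89, 0],
    [-1, 0, 89, 0],
    [-1, 0, 89, 0]
  ]
}}

```text
t: 5.2
tool_pos: [590.0, 103.7, 34.4]
eef_rot: [-0.707, 0.707, -0.001, 0.001]
force: [0.5, -0.0, 1.4]
gripper_width: 85.4
```

Emit:
{"method": "arm_command", "body": {
  "plan": [
    [0, 0, 0, 0],
    [0, 0, 0, 0],
    [0, 0, 0, 0],
    [0, 0, 0, 0],
    [0, 0, 0, 0],
    [0, 0, 0, 0],
    [0, 0, 0, 0],
    [0, 0, 0, 0]
  ],
  "jaw": -1
}}

```text
t: 6.0
tool_pos: [590.2, 103.6, 35.3]
eef_rot: [0.707, -0.707, 0.002, -0.001]
force: [-1.7, -0.8, 7.0]
gripper_width: 41.0
```

```bash
python3 - <<'E'
from h import *
rel([588.4,102.9,32],-90)
f,K,cw=grab('wrist'); save('w4.png',f)
f,K,cw=grab('side'); cv2.imwrite('pics/s4.png',cv2.resize(f[100:250,180:380,::-1],None,fx=4,fy=4))
E
```

```text
t 6.0 pos [590.2 103.6  35.3] yaw -89.99 tilt 0.23 w 41.0 F [-1.7 -0.8  7. ]
REL [0.7 1.8 3.3] roll 0.0002 q [ 0.5   0.45 -0.41  0.   -0.71  1.07]
```

View pics/w4.png

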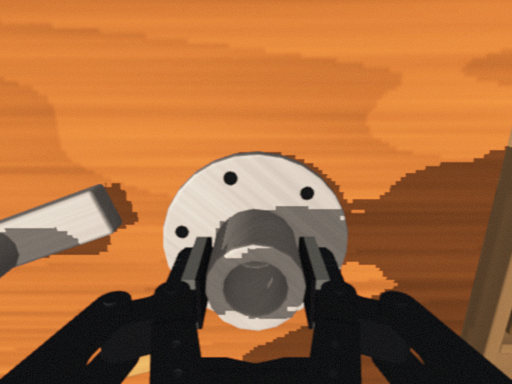

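View pics/s4.png

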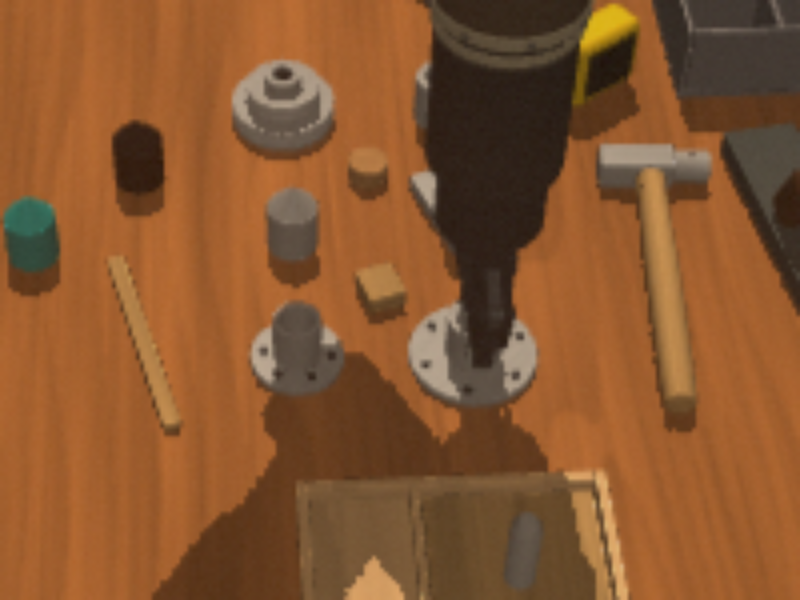

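Emit:
{"method": "arm_command", "body": {
  "plan": [
    [0, 0, -10, 0],
    [0, 0, -40, 0],
    [0, 0, -80, 0],
    [0, 0, -105, 0],
    [0, 0, -105, 0],
    [0, 0, -105, 0]
  ]
}}

```text
t: 6.7
tool_pos: [588.9, 103.6, 139.8]
eef_rot: [-0.707, 0.707, -0.001, 0.001]
force: [0.3, 0.1, -6.6]
gripper_width: 40.4
```

```bash
python3 - <<'E'
from h import *
f,K,cw=grab('wrist'); save('w5.png',f);np.savez('pics/w5.npz',f=f,K=K,cw=cw)
cv2.imwrite('pics/w5c.png',cv2.resize(f[140:350,140:370,::-1],None,fx=2.8,fy=2.8))
rel([596,-103.6,145],-90)
E
```

```text
t 6.75 pos [588.3 103.3 138.7] yaw -90.03 tilt 0.09 w 40.7 F [-0.6 -0.5 -7. ]
REL [206.9  -7.8  -6.1] roll -0.0005 q [ 0.5   0.32 -0.31  0.   -0.94  1.07]
```

View pics/w5c.png

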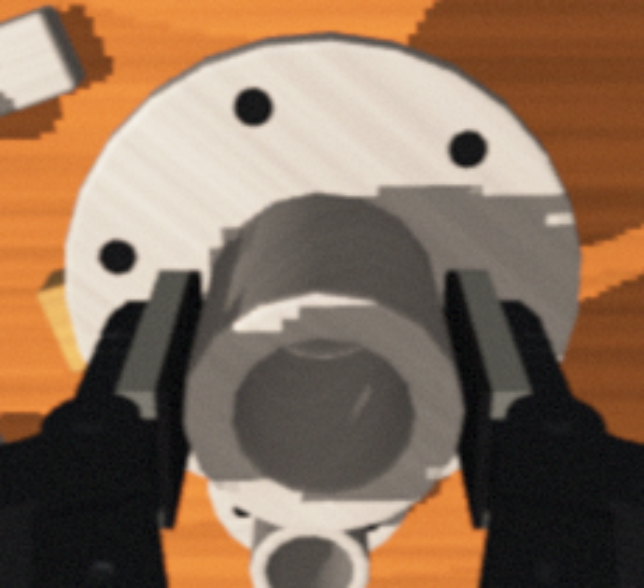

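```bash
python3 - <<'E'
from h import *
d=np.load('pics/w5.npz'); K,cw=d['K'],d['cw']
for r in (410,415): print(ray((255.7,140+r/2.8),K,cw,138.9+10.7).round(1))
E
```

```text
[587.5 102.6 149.6]
[586.7 102.6 149.6]
```

Emit:
{"method": "arm_command", "body": {
  "plan": [
    [40, -9, -6, 0],
    [80, -9, -6, 0],
    [120, -9, -6, 0],
    [160, -9, -6, 0],
    [190, -9, -6, 0],
    [206, -9, -6, 0],
    [206.5, -9, -6, 0],
    [206.5, -9, -6, 0],
    [206.5, -9, -6, 0],
    [206.5, -9, -6, 0]
  ]
}}

```text
t: 7.75
tool_pos: [597.2, -102.2, 144.6]
eef_rot: [0.707, -0.707, 0.001, 0.0]
force: [-0.3, 0.7, -7.4]
gripper_width: 40.4
```

```bash
python3 - <<'E'
from h import *
f,K,cw=grab('wrist'); save('w6.png',f);np.savez('pics/w6.npz',f=f,K=K,cw=cw)
cv2.imwrite('pics/w6c.png',cv2.resize(f[140:350,140:370,::-1],None,fx=2.8,fy=2.8))
f,K,cw=grab('top'); cv2.imwrite('pics/t6.png',cv2.resize(f[110:220,270:420,::-1],None,fx=5,fy=5))
f,K,cw=grab('side'); cv2.imwrite('pics/s6.png',cv2.resize(f[150:300,220:380,::-1],None,fx=4,fy=4))
rel([597.3,-103.3,51],-90)
E
```

```text
t 7.9 pos [ 597.3 -102.4  145. ] yaw -89.96 tilt 0.09 w 40.5 F [ 0.2 -0.6 -6.5]
REL [ 0.8  0.1 94. ] roll 0.0006 q [ 0.15  0.33 -0.28  0.   -0.96  1.42]
```

View pics/w6c.png

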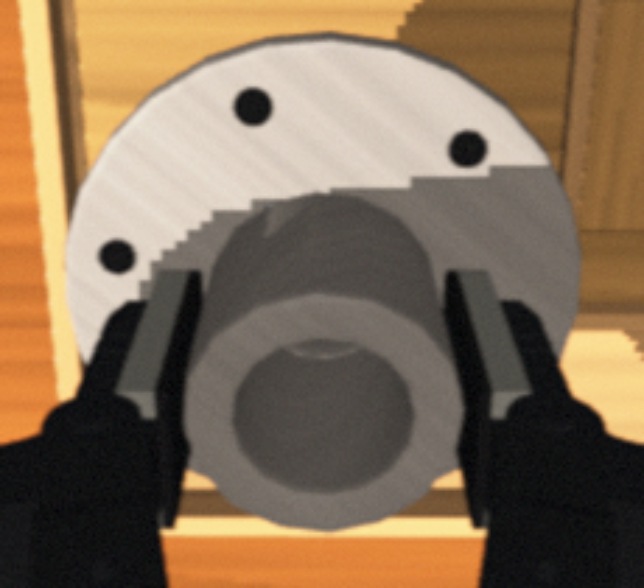

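View pics/s6.png

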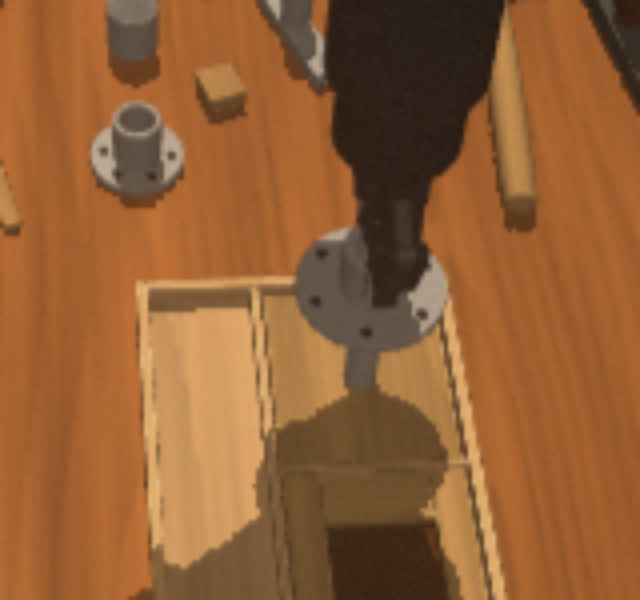

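Emit:
{"method": "arm_command", "body": {
  "plan": [
    [0.8, 0, 10, 0],
    [0.8, 0, 20, 0],
    [0.8, 0, 26, 0],
    [0.8, 0, 32, 0],
    [0.8, 0, 38, 0],
    [0.8, 0, 44, 0],
    [0.8, 0, 50, 0],
    [0.8, 0, 50, 0]
  ]
}}

```text
t: 8.7
tool_pos: [596.8, -103.3, 93.9]
eef_rot: [0.707, -0.707, 0.0, 0.0]
force: [-0.8, -0.4, -5.7]
gripper_width: 40.7
```

```bash
python3 - <<'E'
from h import *
rel([597.3,-103.3,51.3],-90); print(st()['moment'].round(2))
E
```

```text
t 8.7 pos [ 596.8 -103.3   93.9] yaw -89.98 tilt 0.05 w 40.7 F [-0.8 -0.4 -5.7]
REL [-0.1 -0.5 42.6] roll 0.0003 q [ 0.15  0.39 -0.34  0.   -0.85  1.42]
[-0.01  0.08 -0.01]
```

Emit:
{"method": "arm_command", "body": {
  "plan": [
    [0, 0, 10, 0],
    [0, 0, 20, 0],
    [0, 0, 28, 0],
    [0, 0, 34, 0],
    [0, 0, 38, 0],
    [0, 0, 40, 0],
    [0, 0, 41, 0],
    [0, 0, 42, 0],
    [0, 0, 42, 0]
  ]
}}

```text
t: 9.6
tool_pos: [596.8, -103.4, 52.0]
eef_rot: [0.707, -0.707, 0.0, 0.0]
force: [-0.2, 0.9, -6.5]
gripper_width: 40.8
```

```bash
python3 - <<'E'
from h import *
rel([597.3,-103.3,51.3],-90); print(st()['moment'].round(2))
E
```

```text
t 9.6 pos [ 596.8 -103.4   52. ] yaw -89.98 tilt 0.05 w 40.8 F [-0.2  0.9 -6.5]
REL [-0.1 -0.5  0.7] roll 0.0003 q [ 0.15  0.44 -0.37  0.   -0.76  1.42]
[ 0.01 -0.07 -0.02]
```

Not touching yet; creep down.

Emit:
{"method": "arm_command", "body": {
  "plan": [
    [0, 0, 0.5, 0],
    [0, 0, 1, 0],
    [0, 0, 1.5, 0],
    [0, 0, 2, 0],
    [0, 0, 2, 0]
  ]
}}

```text
t: 10.1
tool_pos: [596.7, -103.4, 51.4]
eef_rot: [0.707, -0.707, 0.0, 0.0]
force: [-4.5, 2.4, 7.8]
gripper_width: 40.4
```

Emit:
{"method": "arm_command", "body": {
  "plan": [
    [0, 0, 0, 0],
    [0, 0, 0, 0],
    [0, 0, 0, 0],
    [0, 0, 0, 0],
    [0, 0, 0, 0],
    [0, 0, 0, 0]
  ],
  "jaw": 1
}}

```text
t: 10.7
tool_pos: [596.8, -103.4, 51.3]
eef_rot: [0.707, -0.707, 0.0, 0.0]
force: [-0.7, -0.4, -0.1]
gripper_width: 85.1
```

Emit:
{"method": "arm_command", "body": {
  "plan": [
    [0, 0, -20, 0],
    [0, 0, -50, 0],
    [0, 0, -90, 0],
    [0, 0, -130, 0],
    [0, 0, -130, 0],
    [0, 0, -130, 0]
  ]
}}

```text
t: 11.3
tool_pos: [597.2, -103.1, 182.5]
eef_rot: [0.707, -0.707, 0.001, -0.001]
force: [-0.6, 0.7, -0.8]
gripper_width: 85.6
```

```bash
python3 - <<'E'
from h import *
f,K,cw=grab('wrist'); save('w7.png',f);np.savez('pics/w7.npz',f=f,K=K,cw=cw)
rel([459.8,107.2,140],-90)
E
```

```text
t 11.35 pos [ 596.5 -103.1  181.2] yaw -89.97 tilt 0.05 w 85.7 F [ 0.   0.4 -0.1]
REL [-210.4  136.6   41. ] roll 0.0005 q [ 0.15  0.3  -0.24  0.   -1.03  1.42]
```

View pics/w7.png

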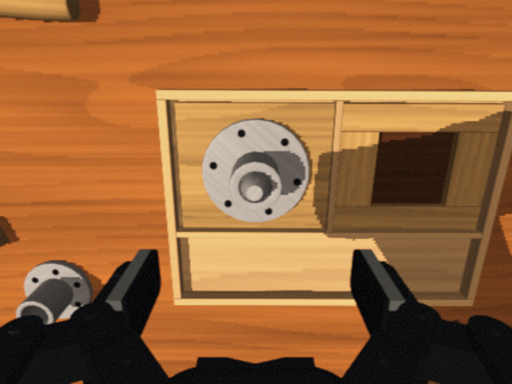

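```bash
python3 - <<'E'
from h import *
d=np.load('pics/w7.npz'); f,K,cw=d['f'],d['K'],d['cw']
print(ray((254,190.5),K,cw,80).round(1))
cv2.imwrite('pics/w7c.png',cv2.resize(f[110:230,190:330,::-1],None,fx=5,fy=5,interpolation=2))
E
```

```text
[ 597.5 -103.2   80. ]
```

View pics/w7c.png

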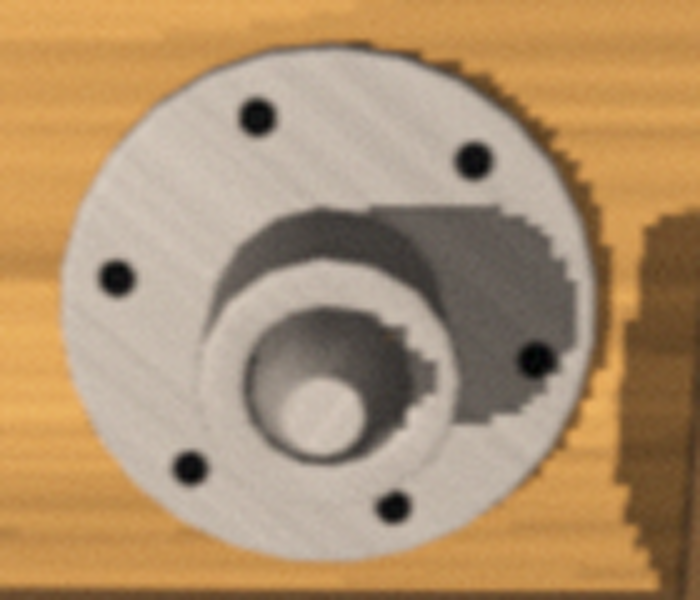

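Emit:
{"method": "arm_command", "body": {
  "plan": [
    [-210, 136, 10, 0],
    [-210, 136, 10, 0],
    [-210, 136, 10, 0],
    [-210, 136, 10, 0],
    [-210, 136, 10, 0],
    [-210, 136, 10, 0],
    [-210, 136, 41, 0],
    [-210, 136, 41, 0],
    [-210, 136, 61, 0],
    [-210, 136, 61, 0],
    [-210, 136, 61, 0]
  ]
}}

```text
t: 12.45
tool_pos: [460.4, 106.0, 120.1]
eef_rot: [-0.707, 0.707, -0.0, -0.001]
force: [-0.2, 1.1, 0.2]
gripper_width: 85.2
```

```bash
python3 - <<'E'
from h import *
rel([459.8,107.2,34],-90)
f,K,cw=grab('wrist'); save('w8.png',f); np.savez('pics/w8.npz',f=f,K=K,cw=cw)
E
```

```text
t 12.45 pos [460.4 106.  120.1] yaw -90.02 tilt 0.12 w 85.2 F [-0.2  1.1  0.2]
REL [-1.4  0.5 86.1] roll -0.0004 q [ 0.65  0.16 -0.6   0.   -0.82  0.92]
```

View pics/w8.png

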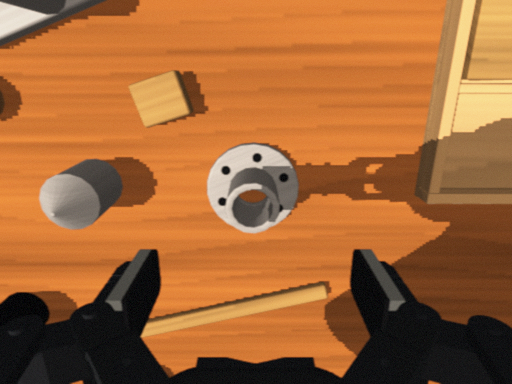

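Emit:
{"method": "arm_command", "body": {
  "plan": [
    [-1.2, 0.5, 30, 0],
    [-1.2, 0.5, 60, 0],
    [-1.2, 0.5, 78, 0],
    [-1.2, 0.5, 86, 0],
    [-1.2, 0.5, 86, 0],
    [-1.2, 0.5, 86, 0],
    [-1.2, 0.5, 86, 0]
  ]
}}

```text
t: 13.2
tool_pos: [461.1, 107.9, 35.7]
eef_rot: [-0.707, 0.707, -0.001, 0.001]
force: [0.2, 0.5, 0.1]
gripper_width: 85.5
```

Emit:
{"method": "arm_command", "body": {
  "plan": [
    [0, 0, 0, 0],
    [0, 0, 0, 0],
    [0, 0, 0, 0],
    [0, 0, 0, 0],
    [0, 0, 0, 0],
    [0, 0, 0, 0],
    [0, 0, 0, 0],
    [0, 0, 0, 0]
  ],
  "jaw": -1
}}

```text
t: 14.0
tool_pos: [461.2, 107.9, 36.4]
eef_rot: [0.707, -0.707, 0.001, -0.001]
force: [-2.9, -0.9, 9.6]
gripper_width: 35.0
```

```bash
python3 - <<'E'
from h import *
rel([459.8,107.2,34],-90)
f,K,cw=grab('wrist'); save('w9.png',f);np.savez('pics/w9.npz',f=f,K=K,cw=cw)
cv2.imwrite('pics/w9c.png',cv2.resize(f[140:350,140:370,::-1],None,fx=2.8,fy=2.8))
E
```

```text
t 14.0 pos [461.2 107.9  36.4] yaw -89.98 tilt 0.14 w 35.0 F [-2.9 -0.9  9.6]
REL [0.7 1.4 2.4] roll 0.0004 q [ 0.65  0.29 -0.69  0.   -0.6   0.92]
```

View pics/w9c.png

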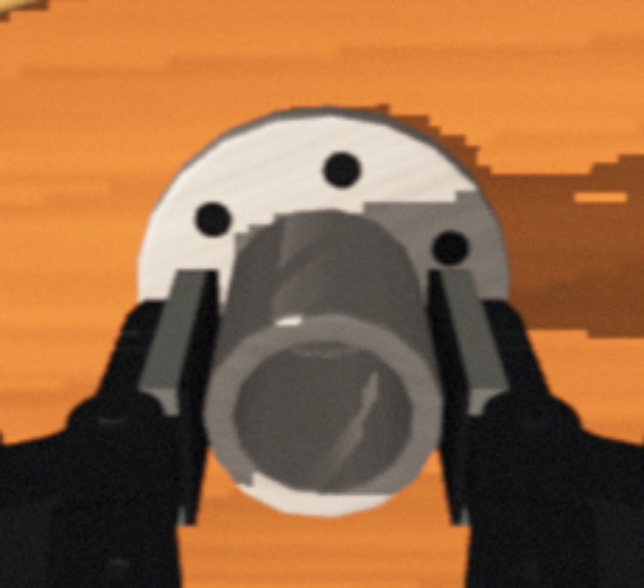

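Emit:
{"method": "arm_command", "body": {
  "plan": [
    [0, 0, -10, 0],
    [0, 0, -40, 0],
    [0, 0, -80, 0],
    [0, 0, -120, 0],
    [0, 0, -150, 0],
    [0, 0, -150, 0],
    [0, 0, -150, 0]
  ]
}}

```text
t: 14.75
tool_pos: [460.4, 107.8, 186.7]
eef_rot: [-0.707, 0.707, -0.001, 0.001]
force: [-0.2, -0.5, -4.0]
gripper_width: 35.1
```

```bash
python3 - <<'E'
from h import *
d=np.load('pics/w9.npz'); K,cw=d['K'],d['cw']
print(ray((140+323/2.8,140+416/2.8),K,cw,46).round(1))
rel([595.5,-103.3,185],-90)
E
```

```text
[458.8 107.   46. ]
t 14.75 pos [460.4 107.8 186.7] yaw -90.01 tilt 0.17 w 35.1 F [-0.2 -0.5 -4. ]
REL [ 211.1 -135.1    1.9] roll -0.0001 q [ 0.65  0.07 -0.51  0.   -0.98  0.92]
```

Emit:
{"method": "arm_command", "body": {
  "plan": [
    [40, -27, 0, 0],
    [80, -54, 0, 0],
    [120, -81, 0, 0],
    [160, -108, 0, 0],
    [190, -125, 0, 0],
    [205, -134, 0, 0],
    [211, -137, 0, 0],
    [211, -137, 0, 0],
    [211, -137, 0, 0],
    [211, -137, 0, 0]
  ]
}}

```text
t: 15.75
tool_pos: [596.8, -102.0, 186.9]
eef_rot: [0.708, -0.707, 0.0, -0.001]
force: [0.8, 0.5, -3.5]
gripper_width: 34.9
```

```bash
python3 - <<'E'
from h import *
rel([597.3,-103.4,127],-90)
E
```

```text
t 15.75 pos [ 596.8 -102.   186.9] yaw -89.93 tilt 0.17 w 34.9 F [ 0.8  0.5 -3.5]
REL [ 1.5 -0.3 59.9] roll 0.0012 q [ 0.15  0.29 -0.23 -0.   -1.04  1.42]
```

Emit:
{"method": "arm_command", "body": {
  "plan": [
    [1.3, -0.5, 20, 0],
    [1.3, -0.5, 40, 0],
    [1.3, -0.5, 55, 0],
    [1.3, -0.5, 62, 0],
    [1.3, -0.5, 68, 0],
    [1.3, -0.5, 72, 0],
    [1.3, -0.5, 76, 0],
    [1.3, -0.5, 80, 0],
    [1.3, -0.5, 80, 0],
    [1.3, -0.5, 80, 0]
  ]
}}

```text
t: 16.75
tool_pos: [597.6, -103.3, 107.0]
eef_rot: [0.708, -0.707, 0.001, -0.001]
force: [-0.4, -0.3, -2.2]
gripper_width: 34.7
```

```bash
python3 - <<'E'
from h import *
rel([597.3,-103.4,98.4],-90); print(st()['moment'].round(2))
f,K,cw=grab('side'); cv2.imwrite('pics/s10.png',cv2.resize(f[170:290,240:360,::-1],None,fx=5,fy=5))
E
```

```text
t 16.75 pos [ 597.6 -103.3  107. ] yaw -89.94 tilt 0.18 w 34.7 F [-0.4 -0.3 -2.2]
REL [0.1 0.4 8.6] roll 0.0011 q [ 0.15  0.37 -0.32 -0.   -0.88  1.42]
[-0.05 -0.03  0.07]
```

View pics/s10.png

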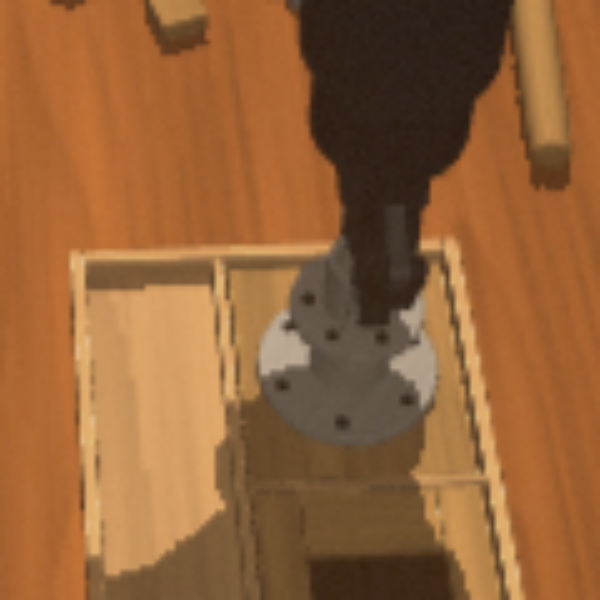

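Spigot is in the bore (underside ≈ 71). Continue gently.

Emit:
{"method": "arm_command", "body": {
  "plan": [
    [0, 0, 2, 0],
    [0, 0, 4, 0],
    [0, 0, 6, 0],
    [0, 0, 7, 0],
    [0, 0, 8, 0],
    [0, 0, 8, 0]
  ]
}}

```text
t: 17.4
tool_pos: [597.6, -103.3, 98.9]
eef_rot: [0.708, -0.707, 0.0, -0.001]
force: [0.4, -0.8, -3.8]
gripper_width: 34.9
```

Emit:
{"method": "arm_command", "body": {
  "plan": [
    [0, 0, 0.5, 0],
    [0, 0, 1, 0],
    [0, 0, 1.5, 0],
    [0, 0, 2, 0],
    [0, 0, 2, 0]
  ]
}}

```text
t: 17.9
tool_pos: [597.9, -103.3, 98.5]
eef_rot: [0.708, -0.707, 0.001, -0.002]
force: [-4.6, 1.7, 9.8]
gripper_width: 34.9
```

Seated at the predicted height with contact force; release and rise.

Emit:
{"method": "arm_command", "body": {
  "plan": [
    [0, 0, 0, 0],
    [0, 0, 0, 0],
    [0, 0, 0, 0],
    [0, 0, 0, 0],
    [0, 0, 0, 0],
    [0, 0, 0, 0]
  ],
  "jaw": 1
}}

```text
t: 18.5
tool_pos: [597.9, -103.3, 98.3]
eef_rot: [0.708, -0.707, 0.001, -0.002]
force: [0.1, 0.1, -0.0]
gripper_width: 85.7
```

Emit:
{"method": "arm_command", "body": {
  "plan": [
    [0, 0, -20, 0],
    [0, 0, -50, 0],
    [0, 0, -90, 0],
    [0, 0, -100, 0],
    [0, 0, -100, 0],
    [0, 0, -100, 0]
  ]
}}

```text
t: 19.1
tool_pos: [597.0, -103.3, 197.5]
eef_rot: [0.708, -0.707, 0.0, -0.001]
force: [-0.6, 0.6, -0.5]
gripper_width: 85.5
```

```bash
python3 - <<'E'
from h import *
f,K,cw=grab('wrist'); save('w11.png',f);np.savez('pics/w11.npz',f=f,K=K,cw=cw)
rel([460.7,227,120],-90)
E
```

```text
t 19.15 pos [ 596.7 -103.3  197. ] yaw -89.92 tilt 0.12 w 85.5 F [ 0.5 -0.4 -0.4]
REL [-330.4  135.7   77.1] roll 0.0013 q [ 0.15  0.28 -0.22 -0.   -1.07  1.42]
```

View pics/w11.png

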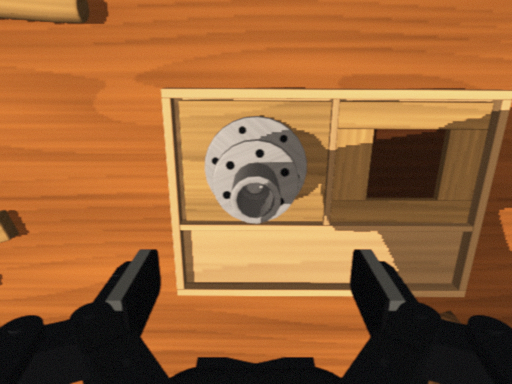

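Emit:
{"method": "arm_command", "body": {
  "plan": [
    [-330, 136, 20, 0],
    [-330, 136, 20, 0],
    [-330, 136, 20, 0],
    [-330, 136, 20, 0],
    [-330, 136, 20, 0],
    [-330, 136, 20, 0],
    [-330, 136, 20, 0],
    [-330, 136, 20, 0],
    [-330, 136, 50, 0],
    [-330, 136, 77, 0],
    [-330, 136, 77, 0],
    [-330, 136, 77, 0],
    [-330, 136, 77, 0]
  ]
}}

```text
t: 20.45
tool_pos: [461.1, 226.7, 121.0]
eef_rot: [0.708, -0.707, 0.0, -0.001]
force: [-0.3, 0.3, 0.0]
gripper_width: 85.5
```

```bash
python3 - <<'E'
from h import *
rel([460.7,227,31],-90)
f,K,cw=grab('wrist'); save('w12.png',f); np.savez('pics/w12.npz',f=f,K=K,cw=cw)
E
```

```text
t 20.45 pos [461.1 226.7 121. ] yaw -89.93 tilt 0.17 w 85.5 F [-0.3  0.3  0. ]
REL [-0.2  0.6 90. ] roll 0.0011 q [ 0.84  0.22 -0.51  0.   -0.84  0.73]
```

View pics/w12.png

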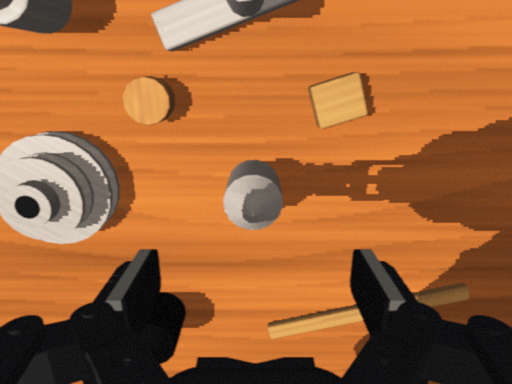

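Emit:
{"method": "arm_command", "body": {
  "plan": [
    [0, 0.5, 30, 0],
    [0, 0.5, 60, 0],
    [0, 0.5, 80, 0],
    [0, 0.5, 91, 0],
    [0, 0.5, 91, 0],
    [0, 0.5, 91, 0],
    [0, 0.5, 91, 0]
  ]
}}

```text
t: 21.2
tool_pos: [461.6, 227.7, 31.5]
eef_rot: [0.708, -0.707, 0.0, -0.003]
force: [-0.9, 0.1, -0.0]
gripper_width: 85.5
```

Emit:
{"method": "arm_command", "body": {
  "plan": [
    [0, 0, 0, 0],
    [0, 0, 0, 0],
    [0, 0, 0, 0],
    [0, 0, 0, 0],
    [0, 0, 0, 0],
    [0, 0, 0, 0],
    [0, 0, 0, 0],
    [0, 0, 0, 0]
  ],
  "jaw": -1
}}

```text
t: 22.0
tool_pos: [461.8, 228.0, 32.3]
eef_rot: [0.708, -0.707, 0.0, -0.003]
force: [-2.5, -1.0, 7.8]
gripper_width: 37.8
```

```bash
python3 - <<'E'
from h import *
rel([459.8,107.2,34],-90)
f,K,cw=grab('wrist'); cv2.imwrite('pics/w13c.png',cv2.resize(f[140:350,140:370,::-1],None,fx=2.8,fy=2.8))
E
```

```text
t 22.0 pos [461.8 228.   32.3] yaw -89.91 tilt 0.39 w 37.8 F [-2.5 -1.   7.8]
REL [120.7   2.2  -2.3] roll 0.0016 q [ 0.84  0.35 -0.6   0.   -0.62  0.73]
```

View pics/w13c.png

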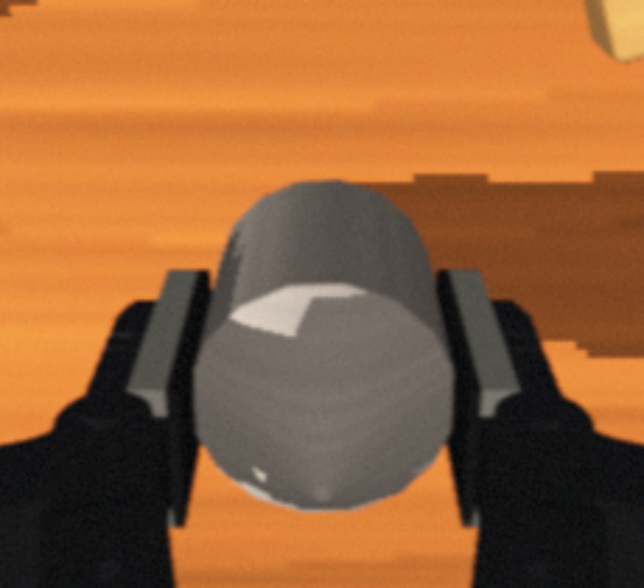

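Emit:
{"method": "arm_command", "body": {
  "plan": [
    [0, 0, -10, 0],
    [0, 0, -40, 0],
    [0, 0, -80, 0],
    [0, 0, -120, 0],
    [0, 0, -158, 0],
    [0, 0, -158, 0],
    [0, 0, -158, 0]
  ]
}}

```text
t: 22.75
tool_pos: [460.6, 227.2, 190.8]
eef_rot: [0.708, -0.707, -0.0, -0.004]
force: [0.2, -0.5, -5.4]
gripper_width: 37.5
```

```bash
python3 - <<'E'
from h import *
rel([596,-247.4,190],-90)
E
```

```text
t 22.75 pos [460.6 227.2 190.8] yaw -89.93 tilt 0.46 w 37.5 F [ 0.2 -0.5 -5.4]
REL [ 474.8 -134.8   -1.2] roll 0.0012 q [ 0.84  0.14 -0.43  0.   -1.    0.73]
```

Emit:
{"method": "arm_command", "body": {
  "plan": [
    [45, -13, 0, 0],
    [90, -26, 0, 0],
    [135, -39, 0, 0],
    [180, -52, 0, 0],
    [225, -65, 0, 0],
    [270, -78, 0, 0],
    [315, -90, 0, 0],
    [360, -102, 0, 0],
    [405, -115, 0, 0],
    [440, -125, 0, 0],
    [465, -132, 0, 0],
    [475, -135, 0, 0],
    [475, -135, 0, 0],
    [475, -135, 0, 0],
    [475, -135, 0, 0]
  ]
}}

```text
t: 24.25
tool_pos: [595.7, -246.5, 188.3]
eef_rot: [0.708, -0.706, -0.001, -0.004]
force: [0.5, -0.0, -4.0]
gripper_width: 37.8
```

```bash
python3 - <<'E'
from h import *
rel([596,-247.4,42.3],-90)
f,K,cw=grab('wrist'); save('w14.png',f)
E
```

```text
t 24.25 pos [ 595.7 -246.5  188.3] yaw -89.88 tilt 0.45 w 37.8 F [ 0.5 -0.  -4. ]
REL [  1.8   0.4 146. ] roll 0.0021 q [-0.09  0.35 -0.14 -0.01 -1.08  1.67]
```

View pics/w14.png

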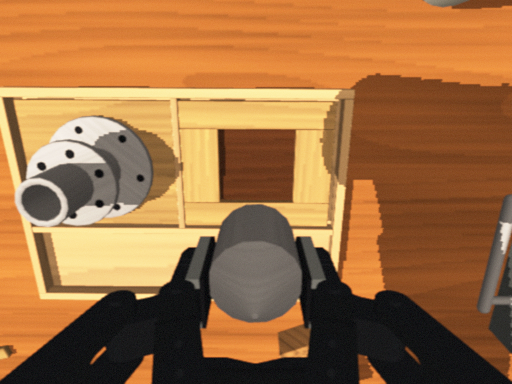

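Emit:
{"method": "arm_command", "body": {
  "plan": [
    [1, 0, 40, 0],
    [1, 0, 80, 0],
    [1, 0, 110, 0],
    [1, 0, 130, 0],
    [1, 0, 138, 0],
    [1, 0, 142, 0],
    [1, 0, 144, 0],
    [1, 0, 145, 0],
    [1, 0, 145, 0]
  ]
}}

```text
t: 25.2
tool_pos: [597.3, -246.6, 44.7]
eef_rot: [0.708, -0.706, 0.0, -0.005]
force: [-0.4, 0.1, -4.1]
gripper_width: 37.5
```

Emit:
{"method": "arm_command", "body": {
  "plan": [
    [0, 0, 1, 0],
    [0, 0, 2, 0],
    [0, 0, 2.5, 0],
    [0, 0, 3, 0],
    [0, 0, 3, 0]
  ]
}}

```text
t: 25.7
tool_pos: [597.5, -246.6, 42.4]
eef_rot: [0.708, -0.706, 0.001, -0.005]
force: [-2.3, 1.3, 2.8]
gripper_width: 37.4
```

Emit:
{"method": "arm_command", "body": {
  "plan": [
    [0, 0, 0, 0],
    [0, 0, 0, 0],
    [0, 0, 0, 0],
    [0, 0, 0, 0],
    [0, 0, 0, 0],
    [0, 0, 0, 0]
  ],
  "jaw": 1
}}

```text
t: 26.3
tool_pos: [597.5, -246.7, 42.4]
eef_rot: [0.708, -0.706, 0.001, -0.005]
force: [0.8, -0.1, 0.1]
gripper_width: 85.6
```

Emit:
{"method": "arm_command", "body": {
  "plan": [
    [0, 0, -20, 0],
    [0, 0, -50, 0],
    [0, 0, -90, 0],
    [0, 0, -135, 0],
    [0, 0, -150, 0],
    [0, 0, -150, 0]
  ]
}}

```text
t: 26.9
tool_pos: [598.0, -247.9, 196.1]
eef_rot: [0.708, -0.706, 0.003, -0.006]
force: [-0.2, -0.5, 0.1]
gripper_width: 85.6
```

```bash
python3 - <<'E'
from h import *
f,K,cw=grab('wrist'); save('w15.png',f)
rel([587,231.1,150],-70)
E
```

```text
t 26.95 pos [ 596.9 -247.6  193.7] yaw -89.85 tilt 0.66 w 85.7 F [-0.4 -0.8 -1. ]
REL [-478.4    9.1   46.3] roll -0.3464 q [-0.1   0.35 -0.13 -0.01 -1.08  1.67]
```

View pics/w15.png

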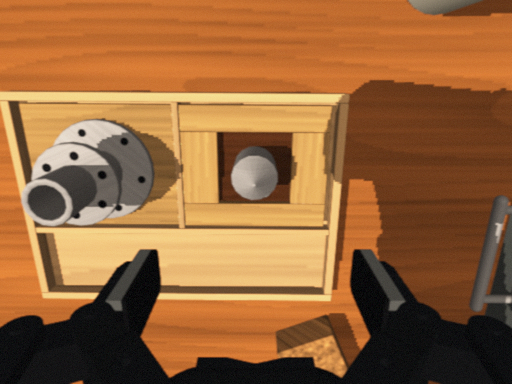

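Emit:
{"method": "arm_command", "body": {
  "plan": [
    [-478, 9, 5, -0.346],
    [-478, 9, 5, -0.346],
    [-478, 9, 5, -0.346],
    [-478, 9, 5, -0.346],
    [-478, 9, 5, -0.346],
    [-478, 9, 5, -0.346],
    [-478, 9, 5, -0.346],
    [-478, 9, 5, -0.346],
    [-478, 9, 5, -0.346],
    [-478, 9, 5, -0.346],
    [-478, 9, 46, -0.346],
    [-478, 9, 46, -0.346],
    [-478, 9, 46, -0.346],
    [-478, 9, 46, -0.346]
  ]
}}

```text
t: 28.35
tool_pos: [587.6, 230.2, 151.2]
eef_rot: [0.819, -0.574, 0.003, -0.005]
force: [0.2, 0.1, 0.7]
gripper_width: 85.4
```

```bash
python3 - <<'E'
from h import *
rel([587,231.1,41],-70)
f,K,cw=grab('wrist'); save('w16.png',f); np.savez('pics/w16.npz',f=f,K=K,cw=cw)
E
```

```text
t 28.35 pos [587.6 230.2 151.2] yaw -70.05 tilt 0.69 w 85.4 F [0.2 0.1 0.7]
REL [ -1.    1.6 110.2] roll -0.001 q [ 0.68  0.36 -0.23  0.   -0.97  1.23]
```

View pics/w16.png

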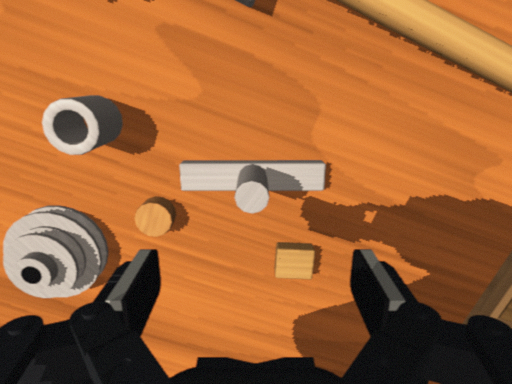

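Emit:
{"method": "arm_command", "body": {
  "plan": [
    [-1, 1.5, 30, 0],
    [-1, 1.5, 60, 0],
    [-1, 1.5, 90, 0],
    [-1, 1.5, 105, 0],
    [-1, 1.5, 110, 0],
    [-1, 1.5, 110, 0],
    [-1, 1.5, 110, 0]
  ]
}}

```text
t: 29.1
tool_pos: [588.3, 231.6, 43.2]
eef_rot: [0.819, -0.574, 0.003, -0.007]
force: [-0.0, 0.4, 0.4]
gripper_width: 85.5
```

Emit:
{"method": "arm_command", "body": {
  "plan": [
    [0, 0, 0, 0],
    [0, 0, 0, 0],
    [0, 0, 0, 0],
    [0, 0, 0, 0],
    [0, 0, 0, 0],
    [0, 0, 0, 0],
    [0, 0, 0, 0],
    [0, 0, 0, 0],
    [0, 0, 0, 0]
  ],
  "jaw": -1
}}

```text
t: 30.0
tool_pos: [588.6, 232.0, 43.8]
eef_rot: [0.819, -0.574, 0.004, -0.007]
force: [-1.7, 0.3, 4.4]
gripper_width: 22.5
```

```bash
python3 - <<'E'
from h import *
rel([587,231.1,41],-70)
f,K,cw=grab('wrist'); save('w17.png',f)
E
```

```text
t 30.0 pos [588.6 232.   43.8] yaw -70.05 tilt 0.93 w 22.5 F [-1.7  0.3  4.4]
REL [0.3 1.8 2.8] roll -0.001 q [ 0.69  0.47 -0.33  0.   -0.75  1.23]
```

View pics/w17.png

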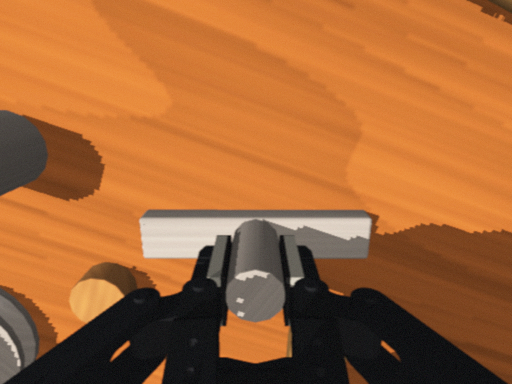

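Emit:
{"method": "arm_command", "body": {
  "plan": [
    [0, 0, -10, 0],
    [0, 0, -40, 0],
    [0, 0, -80, 0],
    [0, 0, -120, 0],
    [0, 0, -145, 0],
    [0, 0, -145, 0],
    [0, 0, -145, 0]
  ]
}}

```text
t: 30.75
tool_pos: [585.7, 230.5, 188.2]
eef_rot: [0.819, -0.574, 0.003, -0.007]
force: [0.3, -0.1, -5.8]
gripper_width: 22.4
```

```bash
python3 - <<'E'
from h import *
rel([494,-175.4,185],-90)
E
```

```text
t 30.75 pos [585.7 230.5 188.2] yaw -70.09 tilt 0.88 w 22.4 F [ 0.3 -0.1 -5.8]
REL [350.4 224.5  -1.3] roll 0.3475 q [ 0.69  0.32 -0.19  0.   -1.05  1.23]
```

Emit:
{"method": "arm_command", "body": {
  "plan": [
    [30, 20, 0, 0.03],
    [60, 40, 0, 0.06],
    [95, 62, 0, 0.1],
    [130, 84, 0, 0.13],
    [165, 106, 0, 0.17],
    [200, 128, 0, 0.2],
    [235, 150, 0, 0.24],
    [270, 173, 0, 0.27],
    [300, 193, 0, 0.3],
    [330, 212, 0, 0.33],
    [345, 221, 0, 0.34],
    [350, 224.5, 0, 0.3475],
    [350, 224.5, 0, 0.3475],
    [350, 224.5, 0, 0.3475],
    [350, 224.5, 0, 0.3475]
  ]
}}

```text
t: 32.25
tool_pos: [493.9, -174.1, 183.3]
eef_rot: [0.707, -0.707, 0.001, -0.007]
force: [0.1, -1.1, -4.6]
gripper_width: 22.6
```

```bash
python3 - <<'E'
from h import *
rel([494,-175.4,49.8],-90)
f,K,cw=grab('wrist'); save('w18.png',f)
E
```

```text
t 32.25 pos [ 493.9 -174.1  183.3] yaw -89.93 tilt 0.85 w 22.6 F [ 0.1 -1.1 -4.6]
REL [  2.4   1.5 133.4] roll 0.0012 q [ 0.03  0.16 -0.41 -0.01 -0.98  1.55]
```

View pics/w18.png

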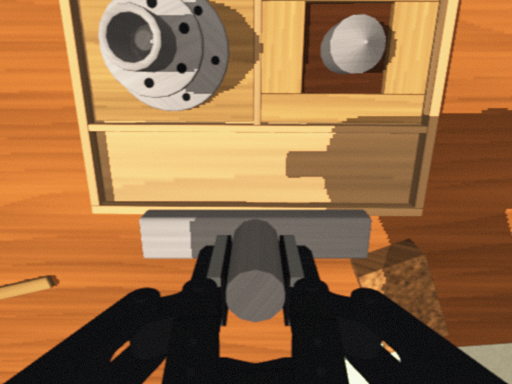

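Emit:
{"method": "arm_command", "body": {
  "plan": [
    [1.5, 1.5, 40, 0],
    [1.5, 1.5, 80, 0],
    [1.5, 1.5, 105, 0],
    [1.5, 1.5, 120, 0],
    [1.5, 1.5, 127, 0],
    [1.5, 1.5, 130, 0],
    [1.5, 1.5, 132, 0],
    [1.5, 1.5, 132, 0]
  ]
}}

```text
t: 33.1
tool_pos: [494.7, -174.4, 52.1]
eef_rot: [0.708, -0.707, 0.002, -0.008]
force: [0.6, 0.1, -4.6]
gripper_width: 22.3
```

```bash
python3 - <<'E'
from h import *
rel([494,-175.4,49.8],-90)
f,K,cw=grab('wrist'); save('w19.png',f)
E
```

```text
t 33.1 pos [ 494.7 -174.4   52.1] yaw -89.9 tilt 0.92 w 22.3 F [ 0.6  0.1 -4.6]
REL [1.  0.8 2.3] roll 0.0017 q [ 0.03  0.33 -0.56 -0.01 -0.67  1.55]
```

View pics/w19.png

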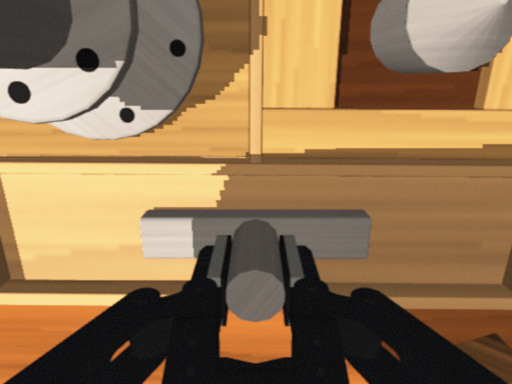

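Emit:
{"method": "arm_command", "body": {
  "plan": [
    [0, 0, 1, 0],
    [0, 0, 2, 0],
    [0, 0, 2.5, 0],
    [0, 0, 3, 0],
    [0, 0, 3.5, 0],
    [0, 0, 3.5, 0]
  ]
}}

```text
t: 33.75
tool_pos: [495.2, -174.3, 49.8]
eef_rot: [0.708, -0.706, 0.002, -0.008]
force: [-4.1, 4.7, 8.9]
gripper_width: 22.9
```

Contact at the predicted height; release and rise.

Emit:
{"method": "arm_command", "body": {
  "plan": [
    [0, 0, 0, 0],
    [0, 0, 0, 0],
    [0, 0, 0, 0],
    [0, 0, 0, 0],
    [0, 0, 0, 0],
    [0, 0, 0, 0]
  ],
  "jaw": 1
}}

```text
t: 34.35
tool_pos: [495.2, -174.4, 49.7]
eef_rot: [0.708, -0.706, 0.002, -0.008]
force: [-1.2, 0.2, -0.9]
gripper_width: 85.3
```

Emit:
{"method": "arm_command", "body": {
  "plan": [
    [0, 0, -20, 0],
    [0, 0, -50, 0],
    [0, 0, -90, 0],
    [0, 0, -135, 0],
    [0, 0, -180, 0],
    [0, 20, -220, 0],
    [0, 40, -240, 0],
    [0, 50, -240, 0],
    [0, 50, -240, 0]
  ]
}}

```text
t: 35.25
tool_pos: [440.6, -176.3, 289.3]
eef_rot: [0.708, -0.706, 0.003, -0.009]
force: [-0.3, -0.2, -0.5]
gripper_width: 85.4
```

```bash
python3 - <<'E'
from h import *
rel([494,-175.4,49.8],-90)
f,K,cw=grab('wrist'); save('w20.png',f)
f,K,cw=grab('side'); save('s20f.png',f); cv2.imwrite('pics/s20.png',cv2.resize(f[190:340,230:370,::-1],None,fx=4,fy=4))
E
```

```text
t 35.25 pos [ 440.6 -176.3  289.3] yaw -89.9 tilt 1.06 w 85.4 F [-0.3 -0.2 -0.5]
REL [  1.3 -49.5 240.4] roll 0.0018 q [ 0.03 -0.01 -0.35 -0.01 -1.22  1.55]
```

View pics/w20.png

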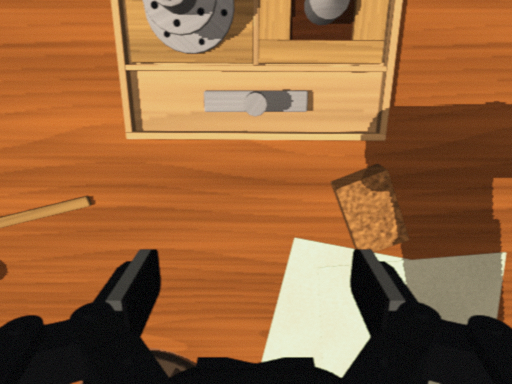

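View pics/s20.png

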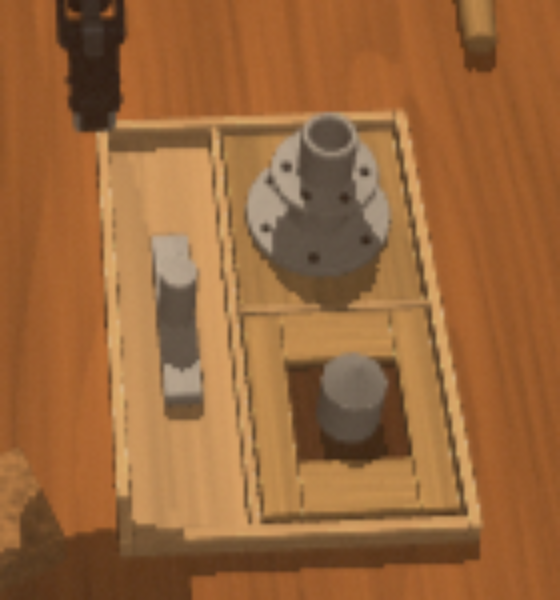

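View pics/s20f.png

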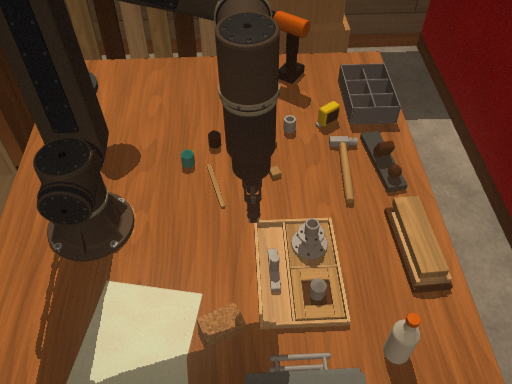

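```bash
python3 - <<'E'
from h import *
f,K,cw=grab('top'); save('t21.png',f)
E
```

```text
(no output)
```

View pics/t21.png

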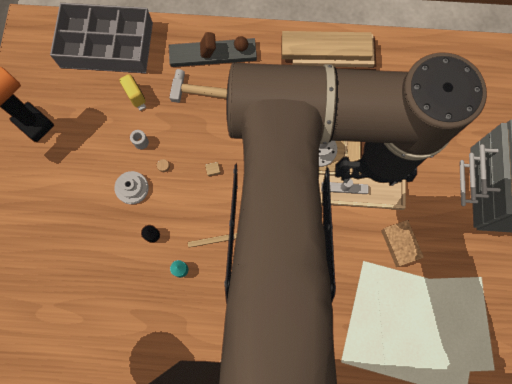

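Pulley (131,187) and spacer (139,139) are at their original pixels; the tool rest lies in the trough and the arm touches nothing. Handing in.

```bash
python3 -c "
from h import *
print(env.hand_in())"
```

```text
the job is handed in; nothing more can be done
None
```

All four lathe parts are in the caddy, and I handed the job in at about 35 s of the 128 s allowed.

- **Faceplates:** the large one went flange down on the spigot, then the small one flange down on top of it. Each met contact within 0.1 mm of the tool height worked out for it being fully home.
- **Cone tip:** it stands point up in the square recess of the well board, also released only after contact.
- **Tool rest:** it lies flat along the trough, post up, set down until it touched and then released.

**Last checks:** the wrist, side and top pictures show the faceplates stacked, with the spigot tip visible inside the bores. The cone is upright and the bar is aligned with the trough. The pulley and spacer are at their starting pixels, and the black and turquoise look-alikes appear not to have moved. Set-down forces stayed within about 10 N net, and the arm ended clear of everything.

**Disagreements:** estimates of part and spigot positions from different views differed by 1–2 mm, which the spigot clearance took up. The tool's tilt also drifted to about 1° by the end, with no visible effect.

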